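# Hang the drive wheel on the sprung twin J-hook

### The arm

A 6-joint arm with a two-finger parallel gripper is mounted at the origin on a cart in front of the work surface, level with it; the furniture and walls round the work are solid. World frame = base frame: x ahead of the robot, y to its left, z up, the work surface at z = 0. Lengths are in m, angles in rad, forces in N, time in s.
With the tool pointing down it reaches from about 0.275 to 0.775 m from the base axis. Payload 14.6 kg.
Tool frame: the origin (TCP) lies on the front face of the gripper's body, between the roots of the fingers; the fingertips stand 73 mm ahead of it and the grasp point (between the pads) lies 54 mm ahead of it; z points along the fingers, y is the direction in which the jaws open and shut (so a half turn about z gives the same grasp; the last joint's range is limited). The gripper opens to 85 mm and grips with 20 to 120 N. Pads are 22 mm wide; open, the fingers measure 114 mm over their backs; the gripper's body (76 mm by 85 mm) begins 54 mm behind the grasp point. The pads swing forward as they close: fully open they stand 13 mm farther back than shut.
Start: joints at [1.012, 0.263, -0.048, 1.259, 0, 1.415], TCP at [0.206, 0.483, 0.304] pointing down, gripper open.
Joint ranges: [-2.65, 2.65], [-0.89, 1.7], [-1.18, 1.37], [-2.13, 2.11], [-1.35, 1.29], [-3.14, 3.14]. Speed limits (rad/s): [1.89, 1.89, 2.57, 2.79, 3.14, 3.14].

### API

Orientations are given as a 3x3 rotation matrix whose columns are the frame's x, y, z axes.
In Python, from cell import readout, imaging, hand_in gives the robot as it stands.
- The arm moves only by the shell command python3 -m inch 'ROWS'. ROWS is JSON, a list of rows, each a list of 3 entries, a list of its own where there are three numbers: the shift along the world's x, y, z in mm, then the turn, a rotation vector about the world's x, y, z in rad, then the closure, from 0 (fully open) to 1 (shut). A call has exactly 10 rows; each row shifts and turns the commanded pose from where the row before left it; what a row does not reach is not made up. A row lasts 1/12 s, in which the tool goes at most 41.7 mm and 7.16 degrees, less where a joint would pass 70% of its speed; a pose out of reach is approached as far as the arm can. A call with a gripper value outside its range is refused whole. The fingers move at their own pace and stop on an object; the grip force is fixed at half the most. Time passes only in rows, so rows that do not move let the fingers close, or fill a call up. It gives the time, the measured TCP pose, the force and the opening at its end, in the units of the state.
- readout.sense(): the state, without advancing time (a new reading comes with each control period).
- imaging.get_image(name): name is "side" or "top" or "wrist"; returns the picture (480x640x3 uint8, red, green, blue); there is no depth.
- imaging.camera_params(name): a dict with "K" (3x3 intrinsics, pixels), "origin" and "rotation" of the camera in the world. Camera axes: x right, y down, z forward; pixel columns grow to the right and rows downward; lengths in m; the calibration is good to about 2 mm. A picture is of the moment at which its call begins: read the wrist's pose just before it. camera_params takes no time and is no camera call; for the wrist camera it gives the pose at the moment of the call.
- hand_in(): hands the job in, once; it reports no verdict.
Trained networks look in the newest picture that a camera, given by its name, has taken for a name from the list of things; names that differ only in an ending like _2 or _b are one class to them, and where a whole thing is asked for, a point or a joint stands for the part that bears it (a point fixed in the world has none). Each returns a list of dicts, best first, with "p" (0 to 1); they miss things now and then, are a little off and sometimes report something else, mostly with a low value. They report only what shows in the picture. A call takes as long as a camera call.
- imaging.boxes_of(camera, name): "box" ([centre column, centre row, width, height] in pixels, round what is visible of it).
- imaging.regions_of(camera, name): "pixels" (480x640 bool, what is visible of it) and "box" ([centre column, centre row, width, height] in pixels, round what is visible of it).
The state is a dict: "time": time; "joint_pos": joint angles; "qvel": joint speeds; "joint_efforts": joint torques, N m; "eef_pos": TCP position; "tool_rot": TCP orientation; "ft_force": force on the tool from outside, world axes, zero at the start; "torque": the same for the moment, N m; "width": finger opening in m.
Only numpy, scipy, OpenCV 4.12 (cv2) and the standard library are available. Lean on these libraries where they do the work, as an engineer would, in place of code of your own. Each camera call takes 0.05 s, during which the arm holds its last target.

### The job

Lift the green spoked wheel out of its cradle by the rim and hang the rim in the twin J-hook of the stand, pressing it down gently until both orange spring catches have snapped shut above the rim. Then, before letting go, pull the wheel gently upward to prove that the catches hold it (the sprung hook must rise with it by some 3 to 5 mm), lower it and leave it hanging freely. Never force the hook (keep below 20 N), and leave the other things on the bench alone.

Things in the scene. Friction and masses are not known exactly. Their poses are not given: they have to be found in the camera images.
- wheel: Green spoked drive wheel with a dark hub, 0.25 to 0.45 kg. Rim 170 mm outside, 138 mm inside diameter, 12 mm thick; two spokes 16 mm wide, 8 mm thick, straight up and down at the start (the wheel's +z and -z). Hub 30 mm thick. Origin at the centre of the hub; x is the wheel's axle, y and z lie in the wheel's plane. At the start it stands upright in the cradle, origin 91 mm above the bench, and is gripped from above across the 12 mm rim.
- cradle: Wheel holder: dark plate 75 x 150 x 5 mm with two pale upright wooden cheeks 60 mm high and 130 mm long along its y, with a slot 13.5 mm wide between them in which the rim stands on two bars. Origin at the underside's centre; x across the slot (the wheel's axle), y along it. Fixed.
- stand: Fixed stand with a twin J-hook. Origin on the bench straight below the hooks' seat, midway between them; the hooks open to its -x (towards the robot). A clamp on the post (22 mm square, at x +95 mm, top 253 mm up) carries the hooks; the seat (top of the wire in the valley) is 200 to 230 mm above the bench: this setting is NOT reported, feel or look for it.
- hook_left (a point): Point 200 mm above the bench (the LOWEST setting of the seat) at the left hook, stand's y = +40 mm. Hook of 8 mm wire: from x = +52 mm it runs level towards -x and turns up to a tip at x = -18 mm, top 26 mm above the seat, inner face at about x = -12 mm. Nothing stands between the two hooks.
- hook_right (a point): The same for the right hook, stand's y = -40 mm. The rim hangs across both wires, its plane square to the stand's x, wheel centre about 56 mm below the seat.
- hook_entry (a point): Point at stand's x = -2 mm, y = 0, z = 300 mm: the rim's top goes in on this vertical line, between hook tips and catch ramps, axle along stand's x. Come in from -x with the wheel's centre 225 to 232 mm above the bench: for every setting the hooks then pass inside the rim. Then press straight down: 5 to 13 N push the catches back; they snap over the rim just before it seats.
- catch_left (a joint): Left (stand's +y) orange catch above the left hook, sliding along x out of a grey housing (x +32 mm back, top 60 mm above the seat). 0 = shut: flat underside 27.5 mm above the seat, nose at x -6 mm; ramp on top from there to x +12 mm, 58 mm above the seat. Grows in m to 0.020 as it is pushed back; slippery; 2.2 N at 0, plus 0.22 N per mm.
- catch_right (a joint): Right (stand's -y) orange catch, the same. With both shut over the seated rim the wheel has about 7 mm of upward play before they hold it.
- hook_float (a joint): Sprung vertical slide that carries both hooks and their catches on the clamp: 0 = unloaded, + up, - down, in m, stops at -0.010 and +0.010; 2.5 N per mm. The hanging wheel alone makes it sag 1.1 to 1.7 mm; in the pull test it must rise above +0.002.
- duct_tape: Grey roll of tape lying flat, 107 mm across, 48 mm high; bystander, loose. Origin at the underside's centre.
- white_carton: White upright carton, 38 x 71 x 119 mm; bystander, loose. Origin at the underside's centre.
- drive_ring_b: Black toothed belt pulley lying flat, 66 mm across, 26 mm high; bystander, loose. Origin at the underside's centre.

How it is judged:
On the way, in this order (a step that is already met when the one before it is completed fails the run):
1. the wheel is lifted out of the cradle (its centre more than 145 mm above the bench) (height (world z) of wheel above 0.145 m), for 0.2 s.
2. the rim, over the seat, pushes both catches back by more than 3 mm (value of joint each of catch_left, catch_right above 0.003 m and horizontal distance between wheel and stand below 0.03 m), for 0.05 s.
3. pull test: with both catches shut (under 1.5 mm) the wheel lifts the sprung hook more than 2 mm above its free height (value of joint each of catch_left, catch_right below 0.0015 m and value of joint hook_float above 0.002 m and contact force between wheel and stand above 3 N), for 0.2 s.
At the end, for the whole second after the job is handed in: The wheel hangs at rest and released in the twin hook: its centre within 30 mm (seen from above) of the stand's origin and more than 120 mm above the bench, its weight on the sprung hook (sag more than 0.5 mm), both catches shut (under 1.5 mm) (value of joint each of catch_left, catch_right below 0.0015 m and value of joint hook_float below -0.0005 m and horizontal distance between wheel and stand below 0.03 m and height (world z) of wheel above 0.12 m and contact force between wheel and stand above 1.5 N and linear speed of wheel below 0.03 m/s and contact force between wheel and the fingers below 0.1 N); the robot touches nothing.
It fails at once if the wheel and the stand press on each other with more than 20 N (contact force between wheel and stand above 20 N).
It fails at once if the robot presses on the stand with more than 20 N (contact force between any of the fingers, the arm and stand above 20 N).
It fails at once if the duct tape is moved more than 20 mm (distance of duct_tape from where it was at the start of the episode above 0.02 m).
It fails at once if the white carton is moved more than 20 mm (distance of white_carton from where it was at the start of the episode above 0.02 m).
It fails at once if the drive ring b is moved more than 20 mm (distance of drive_ring_b from where it was at the start of the episode above 0.02 m).
It also fails if it takes over 72 s, if anything falls off the work surface, if the arm or the gripper's body presses on something with over 40 N, if the wrist force passes 120 N, or if a joint passes its speed limit or range.

## Working session

There is one attempt and no reset: what is moved stays moved. The work goes in short steps, Python scripts to look and compute and a shell command to move; the robot and the scene stay as the last step left them, time stands still between calls to the robot, and variables do not carry over. Pictures are saved under pics/ and viewed, and the job is handed in when it is done.

```bash
ls; mkdir -p pics; python3 - <<'E'
from cell import readout, imaging
import cv2
s=readout.sense(); print(s)
for n in ["side","top","wrist"]:
    im=imaging.get_image(n); cv2.imwrite(f"pics/{n}0.png",im[:,:,::-1])
    p=imaging.camera_params(n); print(n,p)
E
```

```text
pics
{'time': 0.0, 'joint_pos': array([ 1.01167345e+00,  2.63545378e-01, -4.89693960e-02,  1.25939635e+00,
        2.15390169e-06,  1.41547051e+00]), 'qvel': array([ 0.00102932, -0.00017623, -0.00088152,  0.00021518,  0.00084526,
       -0.00149145]), 'joint_efforts': array([-1.79630722e-03, -6.37605357e+01,  3.84566295e+01,  1.37701991e-02,
       -1.70687827e-04,  2.50828026e-05]), 'eef_pos': array([0.2061846 , 0.48259189, 0.3034015 ]), 'tool_rot': array([[-9.19575663e-01,  3.92912520e-01, -5.93164343e-04],
       [ 3.92912929e-01,  9.19575195e-01, -9.43897722e-04],
       [ 1.74589984e-04, -1.10104731e-03, -9.99999379e-01]]), 'ft_force': array([-0.02665538, -0.54333091, -0.22751155]), 'torque': array([-0.04821811,  0.10600017, -0.02476497]), 'width': 0.08536886657159451}
side {'K': array([[453.65973678,   0.        , 317.31499767],
       [  0.        , 453.65973678, 243.05628596],
       [  0.        ,   0.        ,   1.        ]]), 'origin': array([ 0.42420768, -0.66369218,  0.70904886]), 'rotation': array([[ 0.97664551, -0.1114968 ,  0.18366276],
       [-0.21366078, -0.5940714
[... 160 characters left out ...]
46, 235.10007782],
       [  0.        ,   0.        ,   1.        ]]), 'origin': array([0.46148305, 0.02346847, 1.39729972]), 'rotation': array([[-0.00171469, -0.99555811,  0.09413342],
       [-0.99995994,  0.00253401,  0.00858498],
       [-0.00878538, -0.09411493, -0.99552257]])}
wrist {'K': array([[364.17232278,   0.        , 320.3671678 ],
       [  0.        , 364.17232278, 242.90755304],
       [  0.        ,   0.        ,   1.        ]]), 'origin': array([0.1275557 , 0.5172736 , 0.37268552]), 'rotation': array([[ 3.93284863e-01,  8.68270492e-01,  3.02379512e-01],
       [ 9.19416671e-01, -3.71395428e-01, -1.29377046e-01],
       [-3.19034291e-05,  3.28894798e-01, -9.44366566e-01]])}
```

View pics/side0.png

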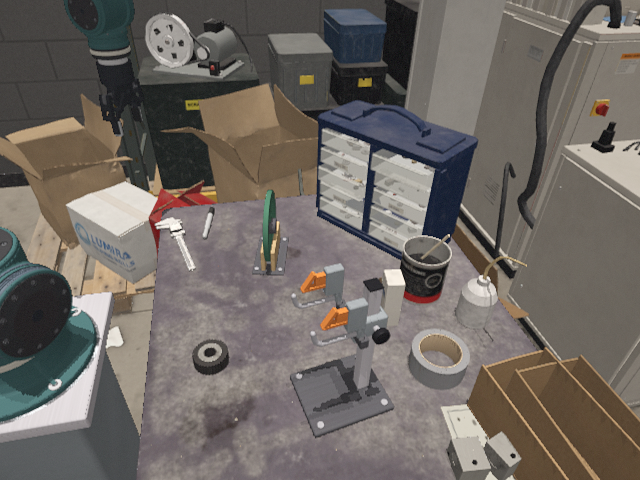

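View pics/top0.png

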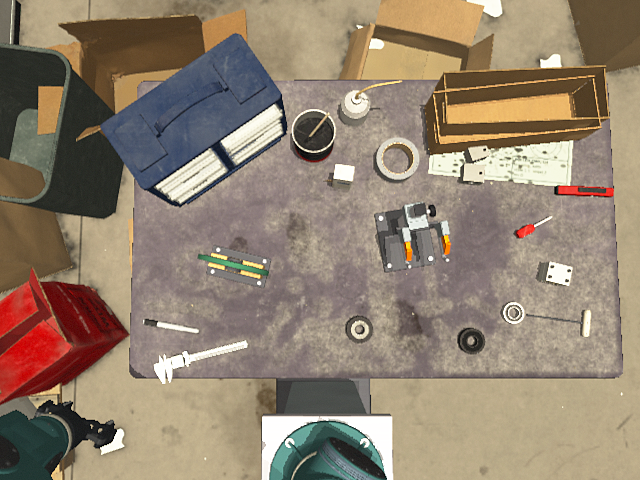

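View pics/wrist0.png

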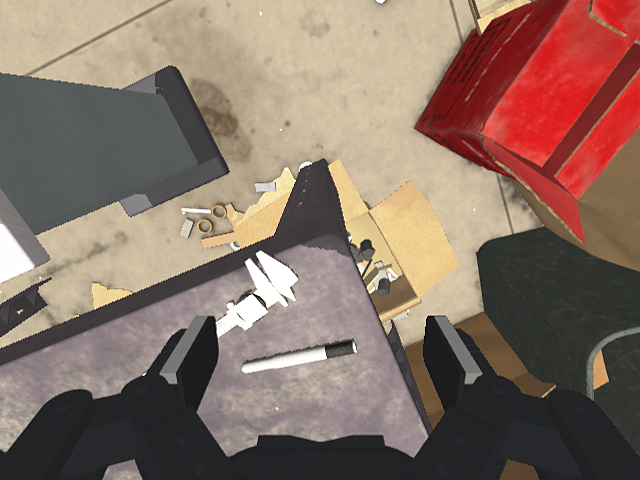

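The top view shows the wheel in the cradle at about px (234,263) and the stand at about (408,238). The carton is near (343,174), the tape near (397,160) and the pulley near (471,341). Next I measure them.

```bash
cat > h.py <<'E'
import numpy as np, cv2
from cell import readout, imaging
def ray(cam,u,v):
    p=imaging.camera_params(cam); K=p['K'];R=p['rotation']
    return p['origin'], R@np.linalg.solve(K,np.array([u,v,1.]))
def at_z(cam,u,v,z):
    o,d=ray(cam,u,v); return o+d*(z-o[2])/d[2]
def proj(cam,X,p=None):
    p=p or imaging.camera_params(cam); c=p['rotation'].T@(np.array(X)-p['origin']); q=p['K']@c; return q[:2]/q[2]
def tri(c1,uv1,c2,uv2):
    o1,d1=ray(c1,*uv1);o2,d2=ray(c2,*uv2)
    A=np.stack([d1,-d2],1); t=np.linalg.lstsq(A,o2-o1,rcond=None)[0]
    a=o1+d1*t[0];b=o2+d2*t[1]; return (a+b)/2,np.linalg.norm(a-b)
E
python3 - <<'E'
from h import *
for c in ["top","side"]:
    im=imaging.get_image(c)[:,:,::-1].copy()
    for n in ["wheel","cradle","stand","hook_left","catch_left","catch_right","drive_ring_b","duct_tape","white_carton"]:
        try:
            for r in imaging.boxes_of(c,n)[:2]: print(c,n,round(r['p'],2),np.round(r['box'],1))
        except Exception as e: print(n,e)
    if c=="top":
        a=im[180:300,180:300]; b=im[190:285,360:470]
    else:
        a=im[180:285,240:300]; b=im[255:440,280:410]
    cv2.imwrite(f"pics/{c}_w.png",cv2.resize(a,None,fx=5,fy=5,interpolation=cv2.INTER_CUBIC))
    f=4 if c=="side" else 5
    f=3 if c=="side" else 6
    cv2.imwrite(f"pics/{c}_s.png",cv2.resize(b,None,fx=f,fy=f,interpolation=cv2.INTER_CUBIC))
r=imaging.regions_of("top","wheel")
im=imaging.get_image("top")
m=r[0]['pixels']; ys,xs=np.nonzero(m); print(m.sum())
for u in range(xs.min(),xs.max()+1,6): print(u, ys[xs==u].min(),ys[xs==u].max())
E
```

```text
top wheel 0.79 [234.1 265.   68.5  21.3]
top cradle 0.61 [240.4 265.9  64.6  42.8]
top stand 0.71 [411.4 238.3  75.5  70. ]
top catch_left 0.63 [408.4 251.7   9.9  16.9]
top catch_right 0.65 [444.2 245.8   6.8  14.8]
top drive_ring_b 0.59 [359.4 331.9  26.9  27. ]
top duct_tape 0.66 [398.1 161.8  43.5  47. ]
top white_carton 0.77 [340.1 175.1  24.8  27.9]
side wheel 0.9 [269.  226.9  11.4  72.4]
side cradle 0.56 [271.4 251.8  36.9  51.2]
side cradle 0.46 [333.8 319.2  26.4  24.1]
side stand 0.65 [342.5 350.2 106.4 177.5]
side stand 0.47 [334.2 320.4  29.9  23.5]
side hook_left 0.65 [340.9 352.6 107.1 170.7]
side hook_left 0.27 [313.4 282.3  25.5  17.6]
side catch_left 0.89 [313.4 283.2  29.   20.5]
side catch_right 0.94 [334.9 320.9  27.4  24.1]
side drive_ring_b 0.89 [210.  360.3  37.2  33.8]
side duct_tape 0.86 [440.4 359.4  59.2  66.3]
side duct_tape 0.42 [271.9 249.8  35.1  53. ]
side white_carton 0.56 [392.3 297.6  27.4  56. ]
411
199 257 257
205 256 260
211 258 261
217 259 263
223 261 264
229 259 269
235 260 271
241 262 269
247 267 270
253 268 272
259 269 274
265 271 274
```

View pics/top_w.png

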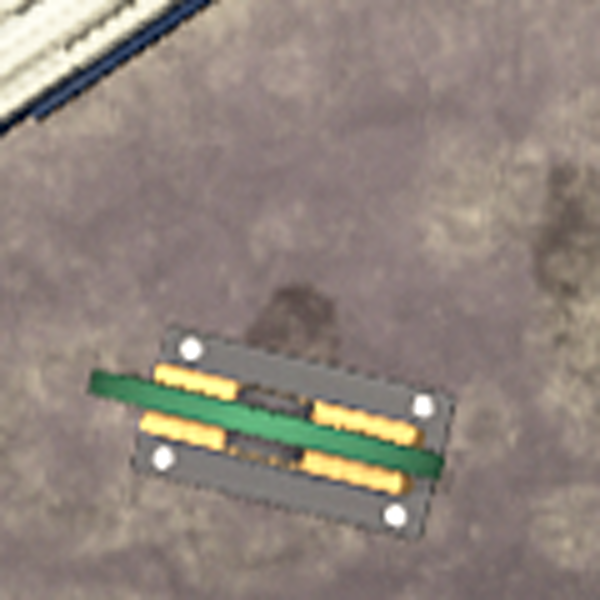

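View pics/top_s.png

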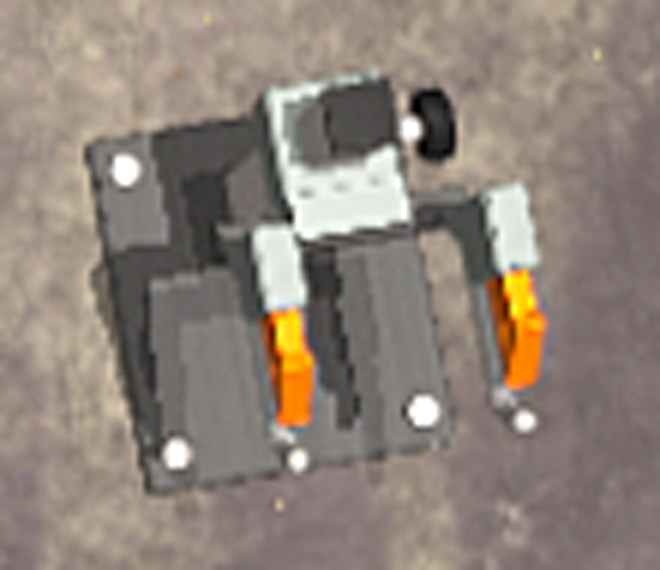

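View pics/side_s.png

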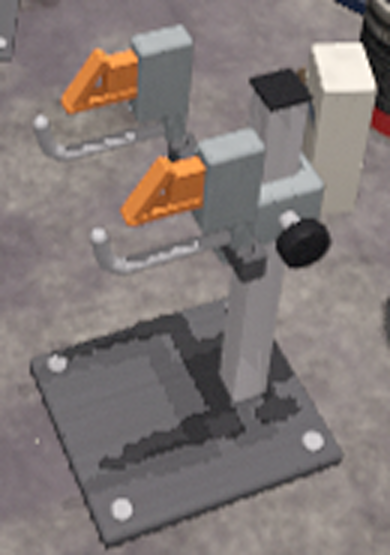

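View pics/side_w.png

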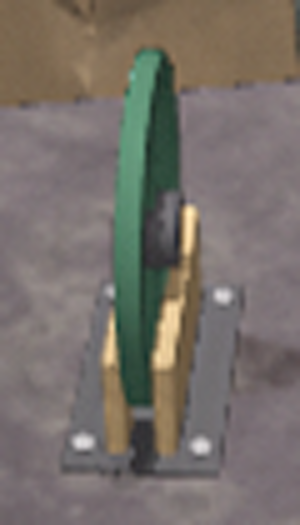

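```bash
python3 - <<'E'
from h import *
f=lambda p,s,o:((p[0]+.5)/s-.5+o[0],(p[1]+.5)/s-.5+o[1])
# stand tips
tl,e1=tri("top",f((297,460),6,(360,190)),"side",f((41,121),3,(280,255)))
tr,e2=tri("top",f((524,420),6,(360,190)),"side",f((99,236),3,(280,255)))
print("tips",tl.round(4),e1.round(4),tr.round(4),e2.round(4),np.linalg.norm(tl-tr))
d=(tl-tr)[:2]; print("yaw y-axis",np.degrees(np.arctan2(-d[0],d[1])))
# base corners z~.0? 
for c in [(95,145),(150,492),(447,445)]: print("base",at_z("top",*f(c,6,(360,190)),0.008).round(4))
for c in [(125,170),(177,453),(424,410)]: print("bolt",at_z("top",*f(c,6,(360,190)),0.012).round(4))
for c in [(57,363),(122,509),(313,440)]: print("bolt side",at_z("side",*f(c,3,(280,255)),0.012).round(4))
# post top
for c in [(325,95),(385,80),(400,140)]: print("post",at_z("top",*f(c,6,(360,190)),0.253).round(4))
for c in [(165,330),(455,395),(422,538),(135,468)]: print("cradle",at_z("top",*f(c,5,(180,180)),0.005).round(4))
b=[]
for c in [(191,349),(424,405),(396,515),(163,457)]: b.append(at_z("top",*f(c,5,(180,180)),0.008)); print("cb",b[-1].round(4))
b2=[]
for c in [(109,292),(223,296),(201,445),(84,442)]: b2.append(at_z("side",*f(c,5,(240,180)),0.008)); print("cb side",b2[-1].round(4))
b=np.mean(b,0);print("cradle c",b.round(4),np.mean(b2,0).round(4))
print("wheel top",at_z("side",*f((153,52),5,(240,180)),0.176).round(4))
E
```

```text
tips [ 0.506  -0.17    0.2307] 0.0003 [ 0.5195 -0.2494  0.2298] 0.0003 0.08056752975628925
yaw y-axis 9.664479337007455
base [ 0.6463 -0.1248  0.008 ]
base [ 0.5012 -0.1458  0.008 ]
base [ 0.5204 -0.2691  0.008 ]
bolt [ 0.6352 -0.1367  0.012 ]
bolt [ 0.5172 -0.1567  0.012 ]
bolt [ 0.5348 -0.2591  0.012 ]
bolt side [ 0.5165 -0.1556  0.012 ]
bolt side [ 0.5343 -0.258   0.012 ]
bolt side [ 0.6529 -0.2378  0.012 ]
post [ 0.6309 -0.1782  0.253 ]
post [ 0.6361 -0.199   0.253 ]
post [ 0.6152 -0.2037  0.253 ]
cradle [0.5673 0.2844 0.005 ]
cradle [0.5343 0.1384 0.005 ]
cradle [0.463  0.1545 0.005 ]
cradle [0.4981 0.2983 0.005 ]
cb [0.5575 0.2706 0.008 ]
cb [0.5292 0.1537 0.008 ]
cb [0.4745 0.1673 0.008 ]
cb [0.5035 0.2838 0.008 ]
cb side [0.4999 0.2842 0.008 ]
cb side [0.5571 0.27   0.008 ]
cb side [0.5283 0.1548 0.008 ]
cb side [0.4742 0.1673 0.008 ]
cradle c [0.5162 0.2188 0.008 ] [0.5149 0.2191 0.008 ]
wheel top [0.5232 0.237  0.176 ]
```

```bash
python3 - <<'E'
from h import *
f=lambda p,s,o:((p[0]+.5)/s-.5+o[0],(p[1]+.5)/s-.5+o[1])
im=imaging.get_image("top").astype(int)
g=(im[:,:,1]>im[:,:,0]*1.4)&(im[:,:,1]>im[:,:,2]*1.1)
g[:240]=0;g[290:]=0;g[:,:190]=0;g[:,280:]=0
ys,xs=np.nonzero(g);print(len(xs),xs.min(),xs.max())
P=[]
R=np.radians(-13.6)
for u in range(xs.min(),xs.max()+1,3):
    v=ys[xs==u]; 
    # height along rim: iterate
    z=.17
    for _ in range(5):
        X=at_z("top",u,v.mean(),z); s=(X[:2]-[.5155,.219])@[.235,.972]
        z=.091+np.sqrt(max(.085**2-s*s,0))
    print(u,v.min(),v.max(),X.round(4),round(s,4), ((X[:2]-[.5155,.219])@[.972,-.235]).round(4))
E
```

```text
359 198 268
198 256 257 [0.5331 0.2947 0.1263] 0.0778 -0.0007
201 255 258 [0.5322 0.2844 0.1427] 0.0675 0.0008
204 255 259 [0.5305 0.2756 0.1526] 0.0586 0.0013
207 256 260 [0.5279 0.2674 0.1597] 0.05 0.0006
210 256 261 [0.5265 0.2598 0.1648] 0.0422 0.0011
213 258 262 [0.5229 0.2523 0.1689] 0.0341 -0.0006
216 258 262 [0.5228 0.2452 0.1716] 0.0271 0.0009
219 259 263 [0.5204 0.2381 0.1737] 0.0198 0.0003
222 260 264 [0.5182 0.2313 0.1751] 0.0125 -0.0003
225 260 265 [0.517  0.2245 0.1758] 0.0057 0.0002
228 261 266 [0.5148 0.2179 0.176 ] -0.0013 -0.0004
231 261 266 [0.5148 0.2113 0.1757] -0.0076 0.0011
234 262 267 [0.5126 0.2048 0.1748] -0.0144 0.0005
237 263 268 [0.5105 0.1984 0.1733] -0.0212 -0.0
240 264 269 [0.5083 0.1921 0.1713] -0.0279 -0.0006
243 265 269 [0.5073 0.1858 0.1688] -0.0342 -0.0001
246 266 270 [0.5052 0.1795 0.1656] -0.0408 -0.0007
249 266 270 [0.5053 0.1733 0.162 ] -0.0468 0.0009
252 267 271 [0.5033 0.1672 0.1573] -0.0532 0.0003
255 268 272 [0.5012 0.1611 0.1516] -0.0596 -0.0003
258 269 273 [0.4992 0.1551 0.1446] -0.0659 -0.0009
261 270 274 [0.4972 0.1492 0.136 ] -0.0721 -0.0014
264 270 274 [0.4974 0.1434 0.1256] -0.0777 0.0002
267 271 275 [0.4956 0.138  0.1093] -0.0834 -0.0003
```

```bash
python3 -m inch '[[[15,-13,0],[0,0,-0.07],0],[[15,-13,0],[0,0,-0.07],0],[[15,-13,0],[0,0,-0.07],0],[[15,-13,0],[0,0,-0.07],0],[[15,-13,0],[0,0,-0.07],0],[[15,-13,0],[0,0,-0.07],0],[[15,-13,0],[0,0,-0.07],0],[[15,-13,0],[0,0,-0.07],0],[[15,-13,0],[0,0,-0.07],0],[[15,-13,0],[0,0,-0.07],0]]'
```

```text
time: 2.13
eef_pos: [0.3569, 0.352, 0.3039]
tool_rot: [[-0.447, 0.894, 0.0], [0.894, 0.447, 0.0], [0.0, 0.0, -1.0]]
ft_force: [0.0, 0.1, 0.1]
width: 0.0858
```

```bash
python3 -m inch '[[[16,-13,0],[0,0,-0.07],0],[[16,-13,0],[0,0,-0.07],0],[[16,-13,0],[0,0,-0.07],0],[[16,-13,0],[0,0,-0.07],0],[[16,-13,0],[0,0,-0.07],0],[[16,-14,0],[0,0,-0.07],0],[[16,-14,0],[0,0,-0.07],0],[[16,-14,0],[0,0,-0.07],0],[[16,-13,0],[0,0,-0.07],0],[[14,-13,0],[0,0,-0.072],0]]' && python3 - <<'E'
from h import *
print(readout.sense()['eef_pos'])
im=imaging.get_image("wrist"); cv2.imwrite("pics/wrist1.png",im[:,:,::-1])
print(proj("wrist",[.5155,.2188,.176]))
for s in (.05,-.05): print(proj("wrist",[.5155+.235*s,.2188+.972*s,.1597]))
E
```

```text
time: 2.97
eef_pos: [0.5152, 0.2189, 0.3038]
tool_rot: [[0.236, 0.972, 0.0], [0.972, -0.236, -0.0], [0.0, 0.0, -1.0]]
ft_force: [-0.5, -0.1, 0.3]
width: 0.085
[0.51522088 0.21894616 0.30381127]
[318.20260096 269.38720133]
[317.39679792 179.41777855]
[319.11149014 328.0855472 ]
```

View pics/wrist1.png

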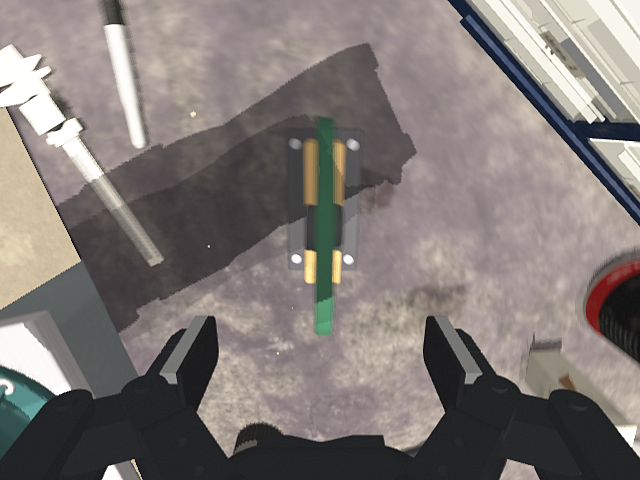

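```bash
python3 -m inch '[[[1,0,-10],[0,0,0],0],[[0,0,-10],[0,0,0],0],[[0,0,-10],[0,0,0],0],[[0,0,-10],[0,0,0],0],[[0,0,-10],[0,0,0],0],[[0,0,-10],[0,0,0],0],[[0,0,-10],[0,0,0],0],[[0,0,-7],[0,0,0],0],[[0,0,-5],[0,0,0],0],[[0,0,0],[0,0,0],0]]' && python3 - <<'E'
from h import *
print(readout.sense()['eef_pos'])
im=imaging.get_image("wrist"); cv2.imwrite("pics/wrist2.png",im[:,:,::-1])
E
```

```text
time: 3.85
eef_pos: [0.5146, 0.22, 0.2208]
tool_rot: [[0.232, 0.973, -0.001], [0.973, -0.232, -0.0], [-0.001, -0.001, -1.0]]
ft_force: [0.4, -0.1, 0.3]
width: 0.0853
[0.51463143 0.21996409 0.22083645]
```

View pics/wrist2.png

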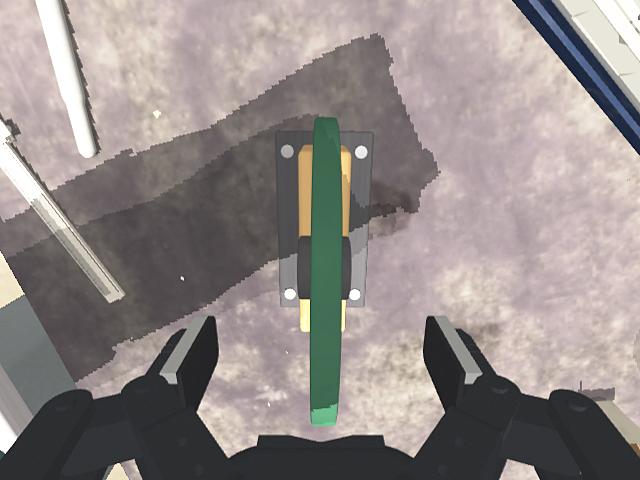

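The rim runs down column ~325 between pads centred at ~320, so it is about 1 to 2 mm off. I'll trim +1 mm and close.

```bash
python3 -m inch '[[[1,0,0],[0,0,0],0],[[0,0,0],[0,0,0],0.3],[[0,0,0],[0,0,0],0.6],[[0,0,0],[0,0,0],0.8],[[0,0,0],[0,0,0],1],[[0,0,0],[0,0,0],1],[[0,0,0],[0,0,0],1],[[0,0,0],[0,0,0],1],[[0,0,0],[0,0,0],1],[[0,0,0],[0,0,0],1]]' && python3 - <<'E'
from h import *
s=readout.sense();print(s['eef_pos'],s['torque'])
im=imaging.get_image("wrist"); cv2.imwrite("pics/wrist3.png",im[:,:,::-1])
E
```

```text
time: 4.73
eef_pos: [0.5163, 0.2198, 0.222]
tool_rot: [[0.233, 0.973, 0.0], [0.973, -0.233, 0.0], [0.0, 0.0, -1.0]]
ft_force: [-0.4, 0.0, 3.2]
width: 0.011
[0.51634351 0.21979276 0.2220117 ] [-0.05751166  0.03532161 -0.1210434 ]
```

View pics/wrist3.png

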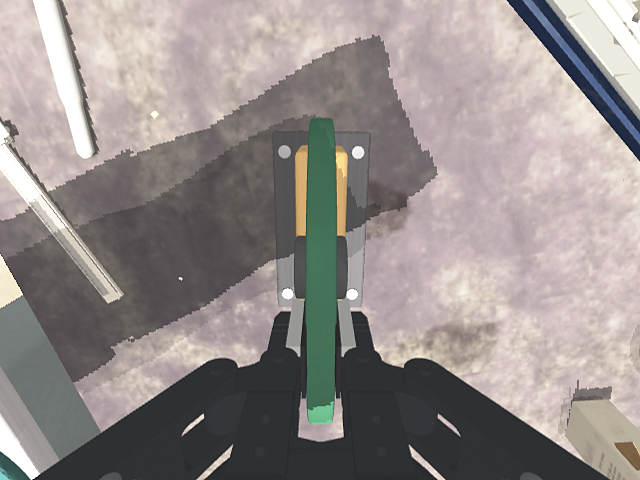

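Gripped: width 11 mm with lateral forces near zero. Lifting straight up.

```bash
python3 -m inch '[[[0,0,4],[0,0,0],1],[[0,0,10],[0,0,0],1],[[0,0,14],[0,0,0],1],[[0,0,16],[0,0,0],1],[[0,0,18],[0,0,0],1],[[0,0,18],[0,0,0],1],[[0,0,18],[0,0,0],1],[[0,0,18],[0,0,0],1],[[0,0,14],[0,0,0],1],[[0,0,7],[0,0,0],1]]' && python3 - <<'E'
from h import *
s=readout.sense();print(s['eef_pos'],s['torque'])
for c in ["wrist","side","top"]:
    im=imaging.get_image(c); cv2.imwrite(f"pics/{c}4.png",im[:,:,::-1])
E
```

```text
time: 5.62
eef_pos: [0.5164, 0.2198, 0.3604]
tool_rot: [[0.233, 0.973, 0.001], [0.973, -0.233, 0.0], [0.001, 0.001, -1.0]]
ft_force: [0.7, -0.8, -4.1]
width: 0.011
[0.51635272 0.2197885  0.36038924] [ 0.04855122 -0.00835981 -0.05858819]
```

View pics/wrist4.png

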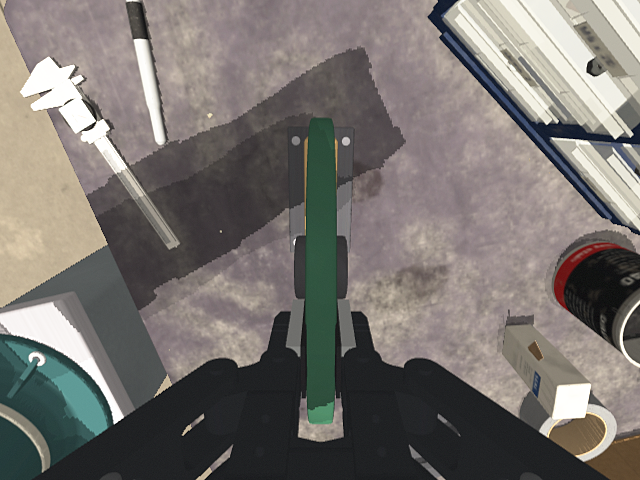

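View pics/side4.png

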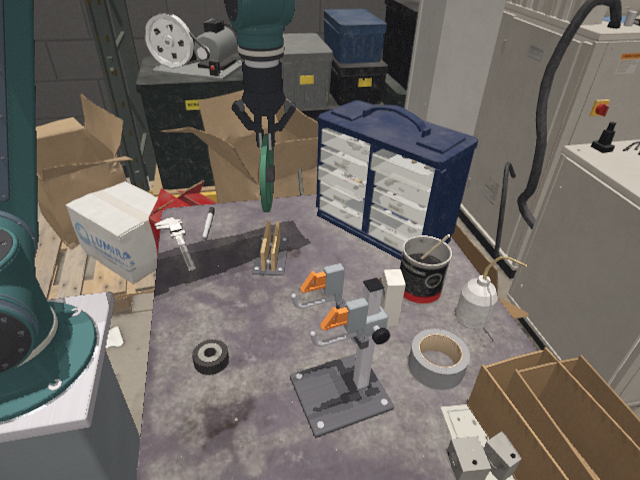

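```bash
python3 -m inch '[[[-6,-12,0],[0,0,0.02],1],[[-11,-22,0],[0,0,0.02],1],[[-11,-24,0],[0,0,0.02],1],[[-11,-24,0],[0,0,0.02],1],[[-11,-24,0],[0,0,0.02],1],[[-11,-24,0],[0,0,0.02],1],[[-11,-24,0],[0,0,0.02],1],[[-11,-24,0],[0,0,0.02],1],[[-11,-24,0],[0,0,0.02],1],[[-11,-24,0],[0,0,0.02],1]]' && python3 -m inch '[[[0,-24,0],[0,0,0.02],1],[[0,-24,0],[0,0,0.02],1],[[0,-24,0],[0,0,0.02],1],[[0,-24,0],[0,0,0.02],1],[[0,-24,0],[0,0,0.02],1],[[0,-24,0],[0,0,0.02],1],[[0,-24,0],[0,0,0.02],1],[[0,-24,0],[0,0,0.02],1],[[0,-19,0],[0,0,0.02],1],[[0,-10,0],[0,0,0.024],1]]' && python3 - <<'E'
from h import *
s=readout.sense();print(s['eef_pos'],s['ft_force'])
for c in ["wrist","side","top"]:
    im=imaging.get_image(c); cv2.imwrite(f"pics/{c}5.png",im[:,:,::-1])
im=cv2.imread("pics/side5.png")[180:420,200:420]; cv2.imwrite("pics/side5c.png",cv2.resize(im,None,fx=2.5,fy=2.5,interpolation=cv2.INTER_CUBIC))
E
```

```text
time: 6.6
eef_pos: [0.4101, -0.0071, 0.3578]
tool_rot: [[0.034, 0.999, -0.002], [0.999, -0.034, 0.0], [0.0, -0.002, -1.0]]
ft_force: [0.9, -0.9, -2.2]
width: 0.0107
time: 7.43
eef_pos: [0.4109, -0.229, 0.3575]
tool_rot: [[-0.168, 0.986, -0.002], [0.986, 0.168, 0.001], [0.001, -0.001, -1.0]]
ft_force: [-0.0, 0.1, -4.5]
width: 0.0107
[ 0.41090533 -0.2290297   0.35745815] [-0.04311131  0.08236617 -4.5189628 ]
```

View pics/wrist5.png

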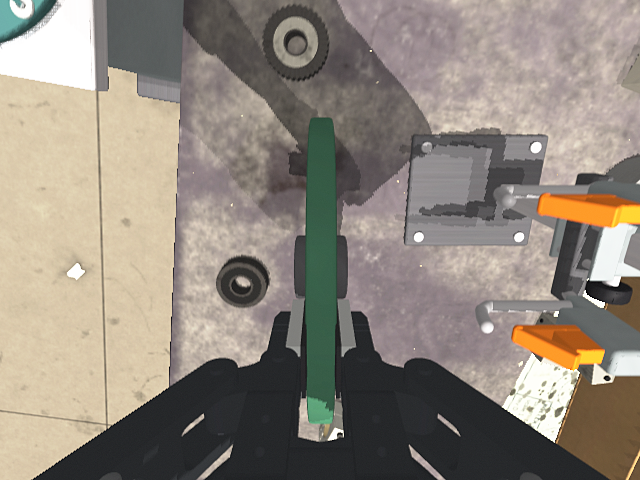

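View pics/side5c.png

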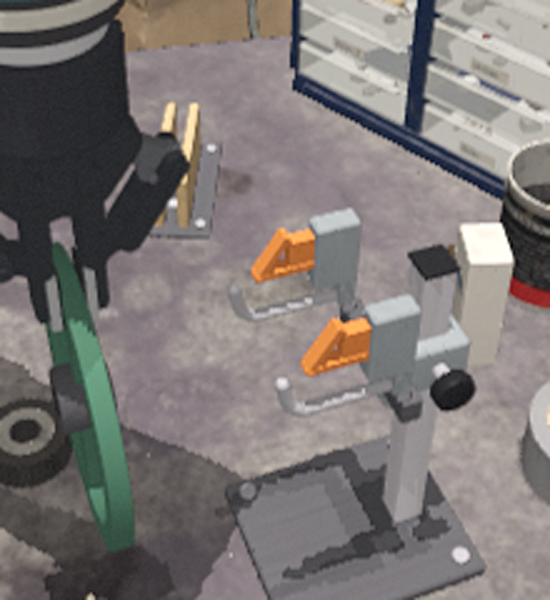

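```bash
python3 - <<'E'
from h import *
for X in [[.506,-.170,.2307],[.5195,-.2494,.2298]]: print(proj("wrist",X).round(1))
for uv in [(506,197),(487,317)]: print(at_z("wrist",*uv,.2303).round(4))
im=cv2.imread("pics/wrist5.png")[120:380,400:640]; cv2.imwrite("pics/wrist5c.png",cv2.resize(im,None,fx=2.3,fy=2.3))
# tip z candidates: triangulate wrist with side
print(tri("wrist",(506,197),"side",(293.3,295)),tri("wrist",(487,317),"side",(312.7,333.3)))
s=readout.sense();print(s['eef_pos'],s['tool_rot'])
E
```

```text
[509.  204.1]
[486.7 330.1]
[ 0.5033 -0.1666  0.2303]
[ 0.5165 -0.2402  0.2303]
(array([ 0.5059444 , -0.16677056,  0.22701972]), np.float64(0.0016394417317599887)) (array([ 0.52073916, -0.24364104,  0.22327337]), np.float64(2.284289017315253e-05))
[ 0.41094312 -0.22744436  0.35773263] [[-0.16662741  0.98601873 -0.00153772]
 [ 0.98601868  0.16662949  0.00133644]
 [ 0.00157398 -0.00129353 -0.99999792]]
```

View pics/wrist5c.png

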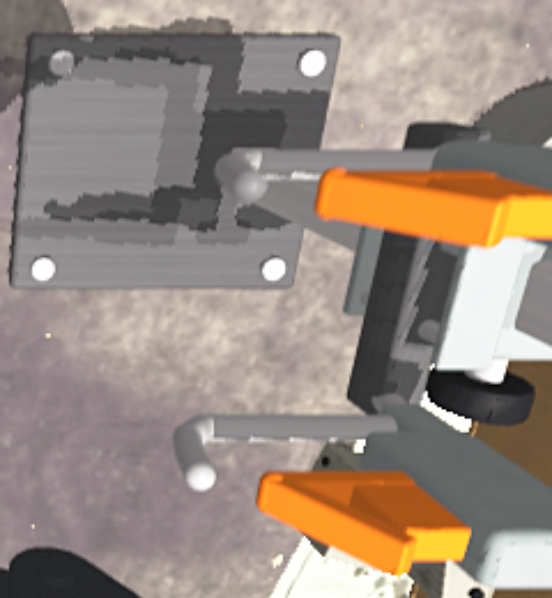

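```bash
python3 -m inch '[[[4,1,1],[0,0,0],1],[[8,1.5,0],[0,0,0],1],[[10,1.7,0],[0,0,0],1],[[10,1.7,0],[0,0,0],1],[[10,1.7,0],[0,0,0],1],[[10,1.7,0],[0,0,0],1],[[10,1.7,0],[0,0,0],1],[[10,1.7,0],[0,0,0],1],[[7,1.2,0],[0,0,0],1],[[0,0,0],[0,0,0],1]]' && python3 - <<'E'
from h import *
s=readout.sense();print(s['eef_pos'],s['ft_force'])
for c in ["wrist","side","top"]:
    im=imaging.get_image(c); cv2.imwrite(f"pics/{c}6.png",im[:,:,::-1])
im=cv2.imread("pics/side6.png")[180:420,200:420]; cv2.imwrite("pics/side6c.png",cv2.resize(im,None,fx=2.5,fy=2.5,interpolation=cv2.INTER_CUBIC))
E
```

```text
time: 8.42
eef_pos: [0.4916, -0.2131, 0.3595]
tool_rot: [[-0.169, 0.986, -0.0], [0.986, 0.169, 0.0], [0.0, -0.0, -1.0]]
ft_force: [-0.4, -0.3, -4.3]
width: 0.0106
[ 0.4916312  -0.21311304  0.35946505] [-0.44755486 -0.34375384 -4.34835748]
```

View pics/wrist6.png

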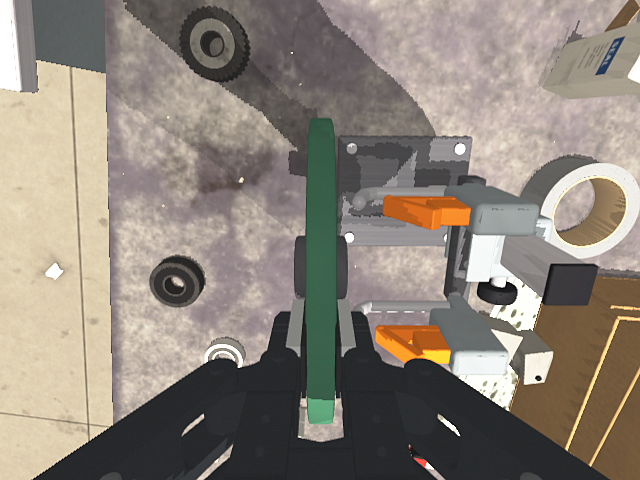

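View pics/side6c.png

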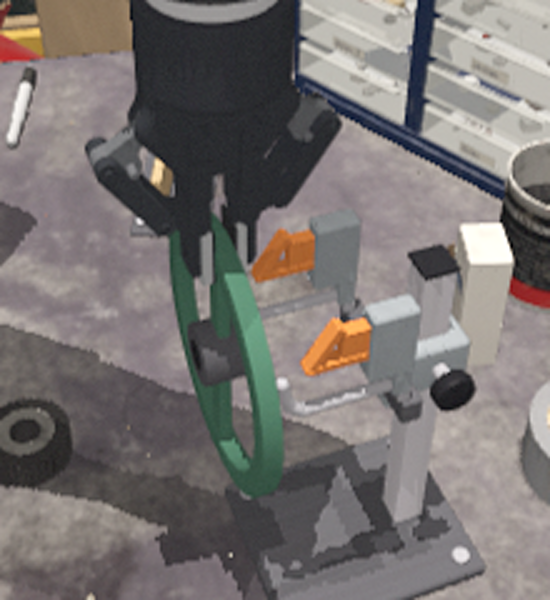

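```bash
python3 -m inch '[[[4,1,0],[0,0,0],1],[[5,1,0],[0,0,0],1],[[5,1,0],[0,0,0],1],[[5,1,0],[0,0,0],1],[[5,1,0],[0,0,0],1],[[5,1,0],[0,0,0],1],[[4,0.7,0],[0,0,0],1],[[3.5,0.5,0],[0,0,0],1],[[0,0,0],[0,0,0],1],[[0,0,0],[0,0,0],1]]' && python3 - <<'E'
from h import *
s=readout.sense();print(s['eef_pos'],s['ft_force'])
for c in ["wrist","side","top"]:
    im=imaging.get_image(c); cv2.imwrite(f"pics/{c}7.png",im[:,:,::-1])
im=cv2.imread("pics/side7.png")[180:420,200:420]; cv2.imwrite("pics/side7c.png",cv2.resize(im,None,fx=2.5,fy=2.5,interpolation=cv2.INTER_CUBIC))
E
```

```text
time: 9.4
eef_pos: [0.5269, -0.2061, 0.3598]
tool_rot: [[-0.168, 0.986, -0.0], [0.986, 0.168, 0.0], [0.0, -0.0, -1.0]]
ft_force: [-0.8, -0.0, -4.3]
width: 0.011
[ 0.52690138 -0.20607182  0.35975496] [-0.7720607  -0.03179955 -4.28107473]
```

View pics/wrist7.png

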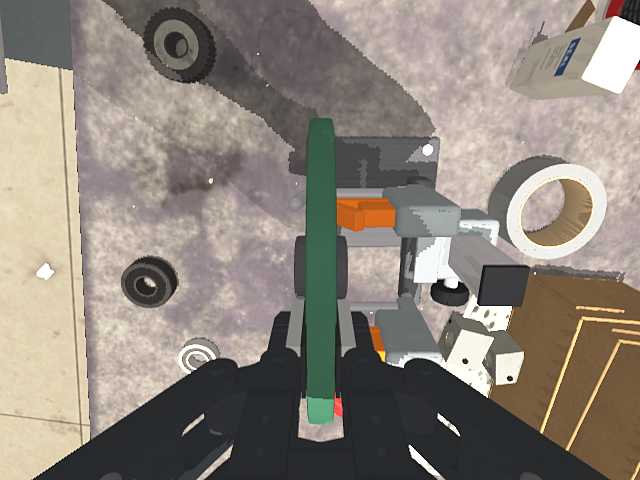

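View pics/side7c.png

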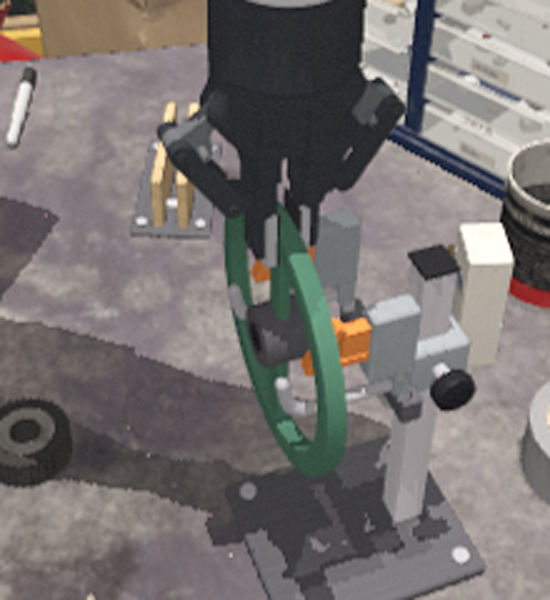

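```bash
python3 -m inch '[[[0,0,-3],[0,0,0],1],[[0,0,-4],[0,0,0],1],[[0,0,-4],[0,0,0],1],[[0,0,-4],[0,0,0],1],[[0,0,-3],[0,0,0],1],[[0,0,-2],[0,0,0],1],[[0,0,-2],[0,0,0],1],[[0,0,-1],[0,0,0],1],[[0,0,-1],[0,0,0],1],[[0,0,-1],[0,0,0],1]]' && python3 -m inch '[[[0,0,-1],[0,0,0],1],[[0,0,-1],[0,0,0],1],[[0,0,-1],[0,0,0],1],[[0,0,-1],[0,0,0],1],[[0,0,-1],[0,0,0],1],[[0,0,-1],[0,0,0],1],[[0,0,-1],[0,0,0],1],[[0,0,-1],[0,0,0],1],[[0,0,0],[0,0,0],1],[[0,0,0],[0,0,0],1]]' 
python3 - <<'E'
from h import *
s=readout.sense();print(s['eef_pos'],s['ft_force'],s['torque'])
for c in ["wrist","side"]:
    im=imaging.get_image(c); cv2.imwrite(f"pics/{c}8.png",im[:,:,::-1])
im=cv2.imread("pics/side8.png")[180:420,200:420]; cv2.imwrite("pics/side8c.png",cv2.resize(im,None,fx=2.5,fy=2.5,interpolation=cv2.INTER_CUBIC))
E
```

```text
time: 10.38
eef_pos: [0.5268, -0.2061, 0.3349]
tool_rot: [[-0.168, 0.986, 0.0], [0.986, 0.168, -0.0], [-0.0, 0.0, -1.0]]
ft_force: [0.2, 0.4, -4.2]
width: 0.0107
time: 11.22
eef_pos: [0.5267, -0.2062, 0.3269]
tool_rot: [[-0.168, 0.986, -0.0], [0.986, 0.168, -0.0], [-0.0, -0.0, -1.0]]
ft_force: [-2.1, -0.4, -2.8]
width: 0.0106
[ 0.52667558 -0.20616632  0.32693515] [-2.07489381 -0.39032107 -2.75666926] [-0.21801432  0.49679165 -0.04389496]
```

View pics/side8c.png

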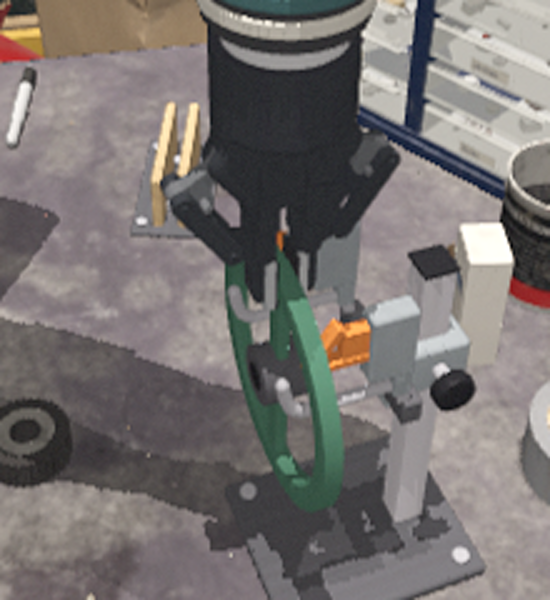

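Contact with the catches begins at TCP z 0.327, as predicted for a seat near 208 mm. I'll continue gently.

```bash
python3 -m inch '[[[0,0,-1],[0,0,0],1],[[0,0,-1],[0,0,0],1],[[0,0,-1],[0,0,0],1],[[0,0,-1],[0,0,0],1],[[0,0,-1],[0,0,0],1],[[0,0,-1],[0,0,0],1],[[0,0,-1],[0,0,0],1],[[0,0,-1],[0,0,0],1],[[0,0,0],[0,0,0],1],[[0,0,0],[0,0,0],1]]'; python3 -c "
from cell import readout as r;s=r.sense();print(s['eef_pos'],s['ft_force'],s['torque'])"
```

```text
time: 12.15
eef_pos: [0.5266, -0.2061, 0.3188]
tool_rot: [[-0.168, 0.986, -0.0], [0.986, 0.168, -0.0], [-0.0, -0.0, -1.0]]
ft_force: [-5.8, -1.3, 2.5]
width: 0.0109
[ 0.52658469 -0.20614567  0.3188414 ] [-5.76403889 -1.25573316  2.49718267] [-0.2532035   1.1148994   0.02301265]
```

```bash
python3 -m inch '[[[0,0,-1],[0,0,0],1],[[0,0,-1],[0,0,0],1],[[0,0,-1],[0,0,0],1],[[0,0,-1],[0,0,0],1],[[0,0,-1],[0,0,0],1],[[0,0,-1],[0,0,0],1],[[0,0,0],[0,0,0],1],[[0,0,0],[0,0,0],1],[[0,0,0],[0,0,0],1],[[0,0,0],[0,0,0],1]]'; python3 - <<'E'
from h import *
s=readout.sense();print(s['eef_pos'],s['ft_force'],s['torque'])
for c in ["wrist","side"]:
    im=imaging.get_image(c); cv2.imwrite(f"pics/{c}9.png",im[:,:,::-1])
im=cv2.imread("pics/side9.png")[180:420,200:420]; cv2.imwrite("pics/side9c.png",cv2.resize(im,None,fx=2.5,fy=2.5,interpolation=cv2.INTER_CUBIC))
E
```

```text
time: 12.98
eef_pos: [0.5262, -0.2061, 0.3125]
tool_rot: [[-0.168, 0.986, -0.002], [0.986, 0.168, 0.0], [0.001, -0.002, -1.0]]
ft_force: [-7.2, -1.9, 0.1]
width: 0.0107
[ 0.52622584 -0.20605822  0.31246435] [-7.20123076 -1.90177907  0.08395626] [-0.2667071   1.52287869  0.00438033]
```

View pics/side9c.png

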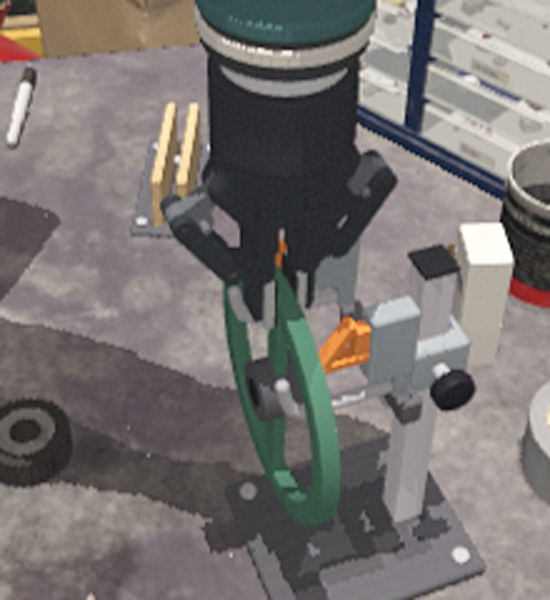

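View pics/wrist9.png

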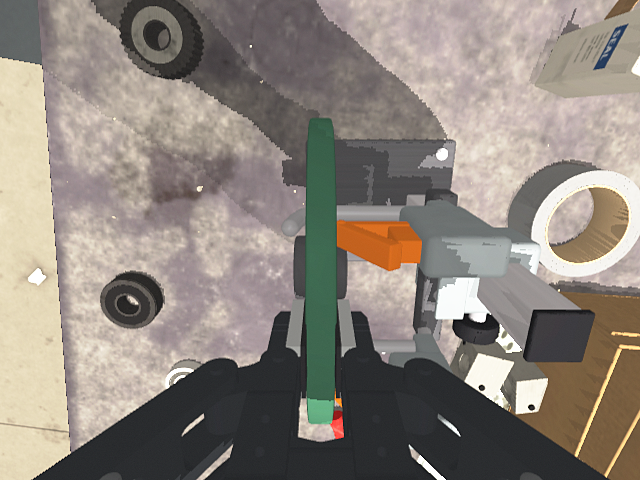

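```bash
python3 -m inch '[[[0,0,-2],[0,0,0],1],[[0,0,-2],[0,0,0],1],[[0,0,-2],[0,0,0],1],[[0,0,-2],[0,0,0],1],[[0,0,-1],[0,0,0],1],[[0,0,-1],[0,0,0],1],[[0,0,-1],[0,0,0],1],[[0,0,-1],[0,0,0],1],[[0,0,0],[0,0,0],1],[[0,0,0],[0,0,0],1]]'; python3 -c "
from cell import readout as r;s=r.sense();print(s['eef_pos'],s['ft_force'],s['torque'])"
```

```text
time: 13.92
eef_pos: [0.5261, -0.206, 0.3003]
tool_rot: [[-0.168, 0.986, -0.002], [0.986, 0.168, 0.0], [0.001, -0.002, -1.0]]
ft_force: [-7.4, -1.2, -1.0]
width: 0.0109
[ 0.52614504 -0.20598935  0.30028057] [-7.35077626 -1.23856186 -1.02797271] [-0.24846531  1.46561442 -0.00492269]
```

```bash
python3 -m inch '[[[0,0,-1],[0,0,0],1],[[0,0,-1],[0,0,0],1],[[0,0,-1],[0,0,0],1],[[0,0,-1],[0,0,0],1],[[0,0,-1],[0,0,0],1],[[0,0,-1],[0,0,0],1],[[0,0,-1],[0,0,0],1],[[0,0,-1],[0,0,0],1],[[0,0,0],[0,0,0],1],[[0,0,0],[0,0,0],1]]'; python3 - <<'E'
from h import *
s=readout.sense();print(s['eef_pos'],s['ft_force'],s['torque'])
for c in ["wrist","side"]:
    im=imaging.get_image(c); cv2.imwrite(f"pics/{c}10.png",im[:,:,::-1])
im=cv2.imread("pics/side10.png")[180:420,200:420]; cv2.imwrite("pics/side10c.png",cv2.resize(im,None,fx=2.5,fy=2.5,interpolation=cv2.INTER_CUBIC))
E
```

```text
time: 14.75
eef_pos: [0.5268, -0.206, 0.2923]
tool_rot: [[-0.168, 0.986, -0.001], [0.986, 0.168, 0.001], [0.001, -0.0, -1.0]]
ft_force: [-1.5, -1.9, -6.1]
width: 0.0109
[ 0.52680211 -0.20604804  0.29234903] [-1.50300293 -1.92641885 -6.05609036] [-0.45819876  0.11938187  0.07422144]
```

View pics/side10c.png

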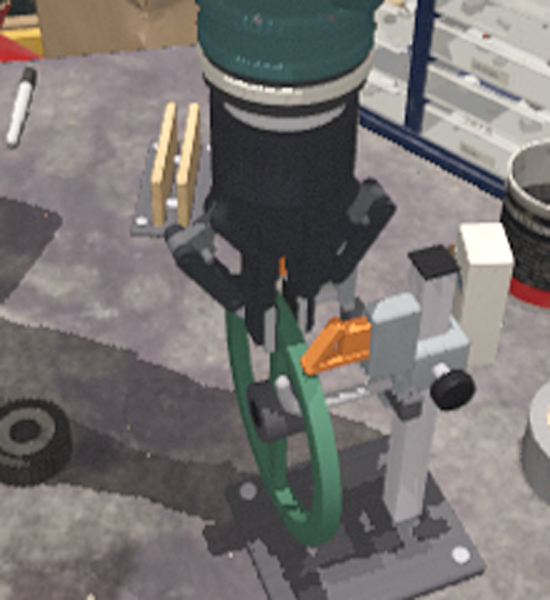

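View pics/wrist10.png

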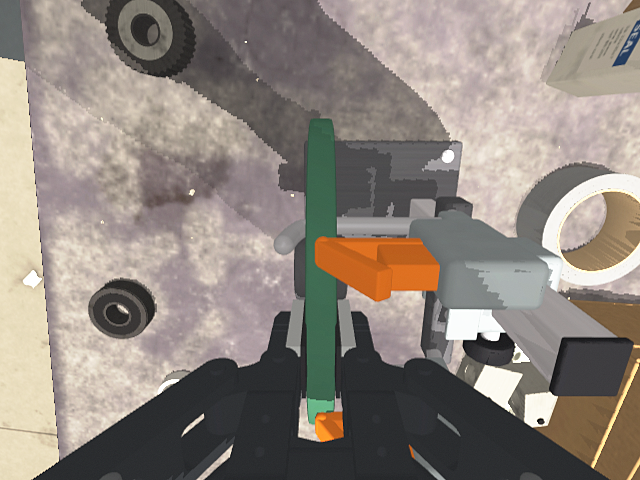

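```bash
python3 -m inch '[[[0,0,-1],[0,0,0],1],[[0,0,-1],[0,0,0],1],[[0,0,-1],[0,0,0],1],[[0,0,-1],[0,0,0],1],[[0,0,-1],[0,0,0],1],[[0,0,-1],[0,0,0],1],[[0,0,-1],[0,0,0],1],[[0,0,0],[0,0,0],1],[[0,0,0],[0,0,0],1],[[0,0,0],[0,0,0],1]]'; python3 - <<'E'
from h import *
s=readout.sense();print(s['eef_pos'],s['ft_force'],s['torque'])
for c in ["wrist","side","top"]:
    im=imaging.get_image(c); cv2.imwrite(f"pics/{c}11.png",im[:,:,::-1])
im=cv2.imread("pics/side11.png")[260:400,250:390]; cv2.imwrite("pics/side11c.png",cv2.resize(im,None,fx=4,fy=4,interpolation=cv2.INTER_CUBIC))
E
```

```text
time: 15.68
eef_pos: [0.5269, -0.2062, 0.286]
tool_rot: [[-0.168, 0.986, 0.0], [0.986, 0.168, -0.0], [-0.0, 0.0, -1.0]]
ft_force: [1.2, 0.5, -2.5]
width: 0.0112
[ 0.52689296 -0.20616677  0.28602061] [ 1.16787458  0.49213176 -2.54239522] [-0.07646412 -0.21628816  0.02214191]
```

View pics/side11c.png

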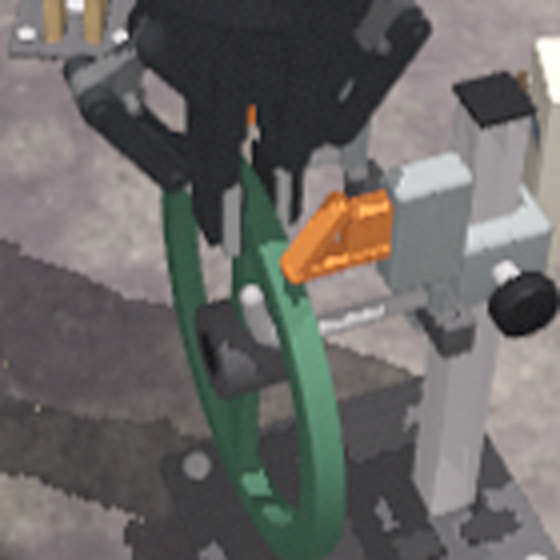

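View pics/wrist11.png

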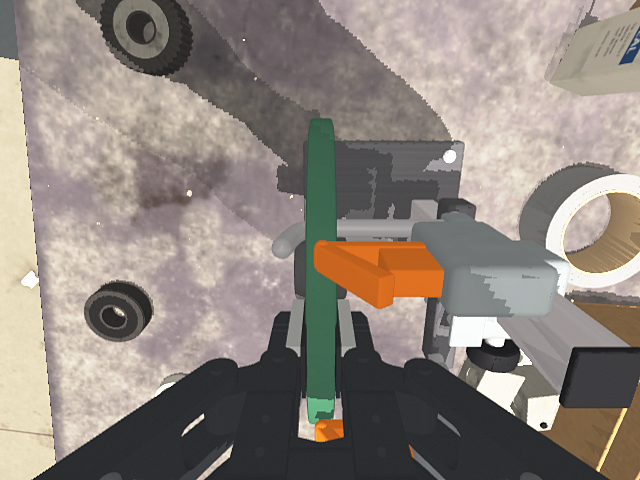

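Both orange catches, at (330,220) and (250,115) in the crop, are over the rim and shut, and the hook is taking part of the weight. Now the pull test, by feel.

```bash
python3 -m inch '[[[0,0,1],[0,0,0],1],[[0,0,1],[0,0,0],1],[[0,0,1],[0,0,0],1],[[0,0,1],[0,0,0],1],[[0,0,1],[0,0,0],1],[[0,0,1],[0,0,0],1],[[0,0,1],[0,0,0],1],[[0,0,1],[0,0,0],1],[[0,0,0],[0,0,0],1],[[0,0,0],[0,0,0],1]]'; python3 -c "
from cell import readout as r;s=r.sense();print(s['eef_pos'],s['ft_force'],s['torque'])"
```

```text
time: 16.67
eef_pos: [0.5267, -0.2061, 0.2936]
tool_rot: [[-0.168, 0.986, -0.001], [0.986, 0.168, 0.0], [0.0, -0.001, -1.0]]
ft_force: [-0.2, -1.2, -9.1]
width: 0.011
[ 0.52669118 -0.20614439  0.29362711] [-0.21101352 -1.17029849 -9.0691695 ] [-0.32909407 -0.04632006 -0.01925749]
```

```bash
python3 -m inch '[[[0,0,0.5],[0,0,0],1],[[0,0,0.5],[0,0,0],1],[[0,0,0.5],[0,0,0],1],[[0,0,0.5],[0,0,0],1],[[0,0,0],[0,0,0],1],[[0,0,0],[0,0,0],1],[[0,0,0],[0,0,0],1],[[0,0,0],[0,0,0],1],[[0,0,0],[0,0,0],1],[[0,0,0],[0,0,0],1]]'; python3 - <<'E'
from h import *
s=readout.sense();print(s['eef_pos'],s['ft_force'],s['torque'])
for c in ["wrist","side"]:
    im=imaging.get_image(c); cv2.imwrite(f"pics/{c}12.png",im[:,:,::-1])
im=cv2.imread("pics/side12.png")[260:400,250:390]; cv2.imwrite("pics/side12c.png",cv2.resize(im,None,fx=4,fy=4,interpolation=cv2.INTER_CUBIC))
a=cv2.imread("pics/side11.png",0)[250:345,326:395].astype(np.float32);b=cv2.imread("pics/side12.png",0)[250:345,326:395].astype(np.float32)
r=(slice(60,75),slice(10,40))
# housing/catch vertical shift by patch match
t0=cv2.imread("pics/side11.png",0);t1=cv2.imread("pics/side12.png",0);tz=cv2.imread("pics/side9.png",0)
up=lambda i:cv2.resize(i,None,fx=8,fy=8,interpolation=cv2.INTER_CUBIC)
T=up(t0[296:330,336:372]);S=up(t1[288:338,328:380]);m=cv2.matchTemplate(S,T,cv2.TM_CCOEFF_NORMED);_,v,_,l=cv2.minMaxLoc(m);print("shift px",l[0]/8-8,l[1]/8-8,v)
print(proj("side",[.575,-.235,.24])-proj("side",[.575,-.235,.245]))
E
```

```text
time: 17.5
eef_pos: [0.5267, -0.2061, 0.2958]
tool_rot: [[-0.168, 0.986, -0.0], [0.986, 0.168, 0.0], [0.0, -0.0, -1.0]]
ft_force: [-1.4, -1.8, -14.0]
width: 0.0107
[ 0.52669552 -0.20608459  0.29577137] [ -1.44857121  -1.79166045 -14.0210593 ] [-0.50707035  0.13749885 -0.0213911 ]
shift px 0.25 -2.375 0.9430689811706543
[-0.22998269  2.48180808]
```

View pics/side12c.png

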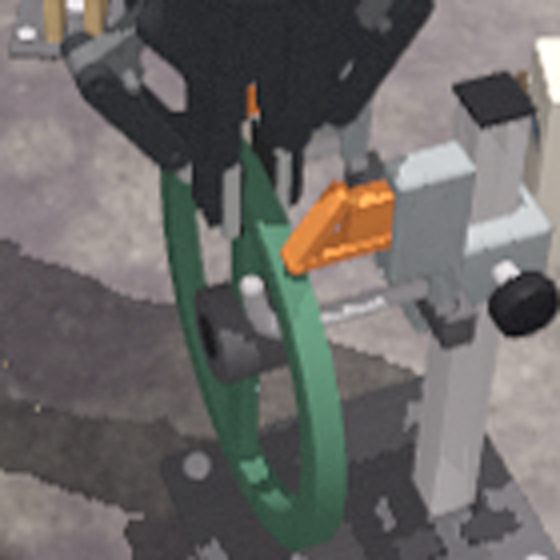

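The hook rose about 4.8 mm in the image (≈ +4 mm float, and 9.7 N agrees) with the catches shut. Now I lower it and check.

```bash
python3 -m inch '[[[0,0,-2],[0,0,0],1],[[0,0,-2],[0,0,0],1],[[0,0,-2],[0,0,0],1],[[0,0,-1],[0,0,0],1],[[0,0,-1],[0,0,0],1],[[0,0,-1],[0,0,0],1],[[0,0,-1],[0,0,0],1],[[0,0,-1],[0,0,0],1],[[0,0,0],[0,0,0],1],[[0,0,0],[0,0,0],1]]'; python3 -c "
from cell import readout as r;s=r.sense();print(s['eef_pos'],s['ft_force'],s['torque'])"
```

```text
time: 18.43
eef_pos: [0.527, -0.2062, 0.2851]
tool_rot: [[-0.168, 0.986, 0.001], [0.986, 0.168, -0.0], [-0.0, 0.001, -1.0]]
ft_force: [1.2, -0.4, -0.7]
width: 0.0108
[ 0.52698828 -0.20618168  0.28513797] [ 1.15762018 -0.44778447 -0.73519681] [-0.04265734 -0.25573982  0.10468634]
```

```bash
python3 -m inch '[[[0,0,0],[0,0,0],0.9],[[0,0,0],[0,0,0],0.85],[[0,0,0],[0,0,0],0.8],[[0,0,0],[0,0,0],0.75],[[0,0,0],[0,0,0],0.7],[[0,0,0],[0,0,0],0.7],[[0,0,0],[0,0,0],0.7],[[0,0,0],[0,0,0],0.7],[[0,0,0],[0,0,0],0.7],[[0,0,0],[0,0,0],0.7]]'; python3 - <<'E'
from h import *
s=readout.sense();print(s['eef_pos'],s['ft_force'],s['torque'])
for c in ["wrist","side"]:
    im=imaging.get_image(c); cv2.imwrite(f"pics/{c}13.png",im[:,:,::-1])
im=cv2.imread("pics/side13.png")[240:400,230:390]; cv2.imwrite("pics/side13c.png",cv2.resize(im,None,fx=3.5,fy=3.5,interpolation=cv2.INTER_CUBIC))
E
```

```text
time: 19.27
eef_pos: [0.5268, -0.2061, 0.2849]
tool_rot: [[-0.168, 0.986, 0.0], [0.986, 0.168, -0.0], [-0.0, -0.0, -1.0]]
ft_force: [-0.4, 0.4, -0.1]
width: 0.0256
[ 0.52678329 -0.20613208  0.28489897] [-0.39469881  0.40438465 -0.12163647] [ 0.0442645  -0.01844476 -0.02501933]
```

View pics/side13c.png

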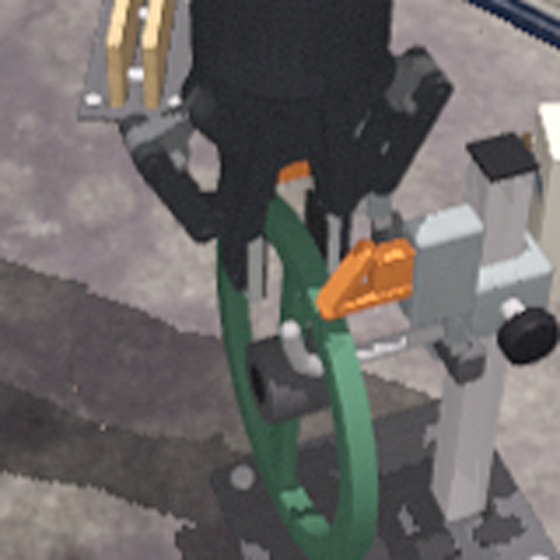

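View pics/wrist13.png

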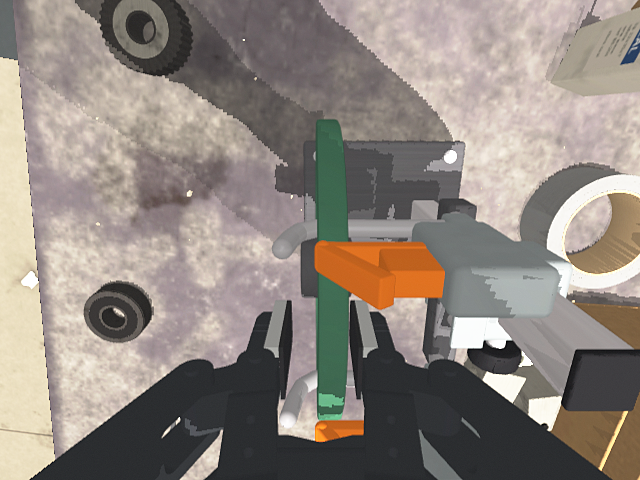

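The wheel hangs free, with its weight off the wrist. It sits nearer the right pad (rim columns 317–347, pads at ~290 and ~353), so I centre by about 4 mm and then rise.

```bash
python3 -m inch '[[[2,0.3,0],[0,0,0],0.7],[[2,0.3,0],[0,0,0],0.7],[[0,0,1],[0,0,0],0.7],[[0,0,3],[0,0,0],0.7],[[0,0,5],[0,0,0],0.7],[[0,0,6],[0,0,0],0.7],[[0,0,8],[0,0,0],0.7],[[0,0,10],[0,0,0],0.7],[[0,0,12],[0,0,0],0.7],[[0,0,12],[0,0,0],0.7]]'; python3 -m inch '[[[0,0,15],[0,0,0],0.7],[[0,0,15],[0,0,0],0.7],[[0,0,15],[0,0,0],0.7],[[-10,0,10],[0,0,0],0.7],[[-15,0,5],[0,0,0],0.7],[[-15,0,0],[0,0,0],0.7],[[-15,0,0],[0,0,0],0.7],[[-15,0,0],[0,0,0],0.7],[[-10,0,0],[0,0,0],0.7],[[-5,0,0],[0,0,0],0.7]]'; python3 -m inch '[[[0,0,0],[0,0,0],0.7],[[0,0,0],[0,0,0],0.7],[[0,0,0],[0,0,0],0.7],[[0,0,0],[0,0,0],0.7],[[0,0,0],[0,0,0],0.7],[[0,0,0],[0,0,0],0.7],[[0,0,0],[0,0,0],0.7],[[0,0,0],[0,0,0],0.7],[[0,0,0],[0,0,0],0.7],[[0,0,0],[0,0,0],0.7]]'; python3 - <<'E'
from h import *
s=readout.sense();print(s['eef_pos'],s['ft_force'],s['torque'])
for c in ["wrist","side"]:
    im=imaging.get_image(c); cv2.imwrite(f"pics/{c}14.png",im[:,:,::-1])
im=cv2.imread("pics/side14.png")[240:400,230:390]; cv2.imwrite("pics/side14c.png",cv2.resize(im,None,fx=3.5,fy=3.5,interpolation=cv2.INTER_CUBIC))
# float: compare with unloaded picture side4
t0=cv2.imread("pics/side4.png",0)
up=lambda i:cv2.resize(i,None,fx=8,fy=8,interpolation=cv2.INTER_CUBIC)
for k in (12,13,14):
    t1=cv2.imread(f"pics/side{k}.png",0)
    T=up(t0[298:330,344:368]);S=up(t1[290:338,336:376]);m=cv2.matchTemplate(S,T,cv2.TM_CCOEFF_NORMED);_,v,_,l=cv2.minMaxLoc(m);print(k,"housing rise mm",-(l[1]/8-8)*2,v)
E
```

```text
time: 20.2
eef_pos: [0.5307, -0.2055, 0.3432]
tool_rot: [[-0.168, 0.986, 0.0], [0.986, 0.168, -0.0], [-0.0, 0.0, -1.0]]
ft_force: [-0.2, -0.4, 1.0]
width: 0.0256
time: 21.03
eef_pos: [0.4443, -0.2054, 0.4025]
tool_rot: [[-0.168, 0.986, 0.0], [0.986, 0.168, -0.0], [-0.0, 0.0, -1.0]]
ft_force: [0.1, 0.2, -0.5]
width: 0.0256
time: 21.87
eef_pos: [0.4458, -0.2055, 0.4019]
tool_rot: [[-0.168, 0.986, 0.0], [0.986, 0.168, -0.0], [-0.0, 0.0, -1.0]]
ft_force: [0.3, 0.2, -0.4]
width: 0.0259
[ 0.44582318 -0.20552344  0.40189653] [ 0.34691834  0.23664297 -0.3566487 ] [-0.03227458  0.01348623  0.02574669]
12 housing rise mm 4.0 0.9165506958961487
13 housing rise mm -1.75 0.9174644947052002
14 housing rise mm -1.5 0.9926748275756836
```

View pics/side14c.png

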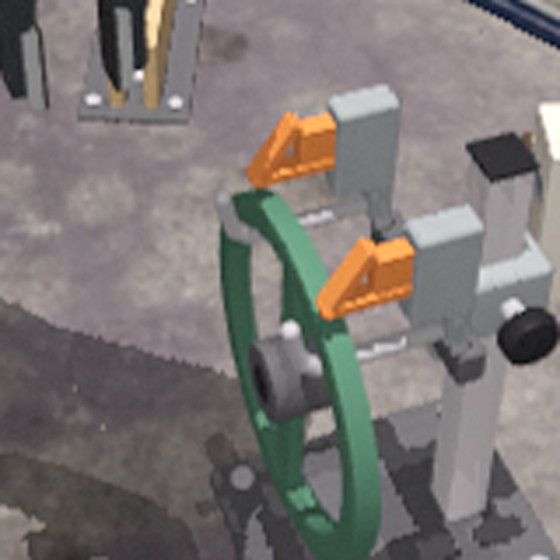

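View pics/wrist14.png

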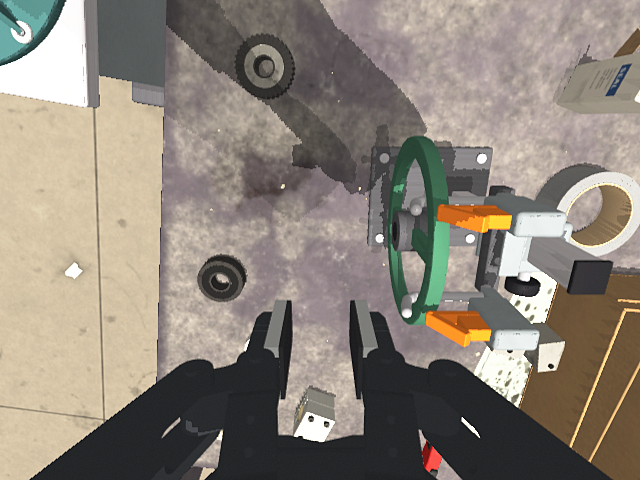

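The wheel hangs on both hooks with both catches shut above the rim. Hook sag is about 1.5 mm, and the pull-test rise was 4.0 mm. I'll check that it is at rest, then hand in.

```bash
python3 - <<'E'
from h import *
from cell import hand_in
a=imaging.get_image("side").astype(int)
for _ in range(4): b=imaging.get_image("side").astype(int)
print("max wheel-area change",np.abs(a-b)[270:400,285:345].max())
t=imaging.get_image("top")
t0=cv2.imread("pics/top0.png")[:,:,::-1]
for n,(r,c) in dict(tape=(slice(135,185),slice(372,422)),carton=(slice(160,190),slice(328,358)),pulley=(slice(325,358),slice(455,488)),ringb=(slice(316,348),slice(342,376))).items():
    print(n,np.abs(t[r,c].astype(int)-t0[r,c]).mean().round(1))
cv2.imwrite("pics/top15.png",t[:,:,::-1])
print(hand_in())
E
```

```text
max wheel-area change 9
tape 11.5
carton 7.7
pulley 53.3
ringb 49.1
the job is handed in; nothing more can be done
None
```

View pics/top15.png

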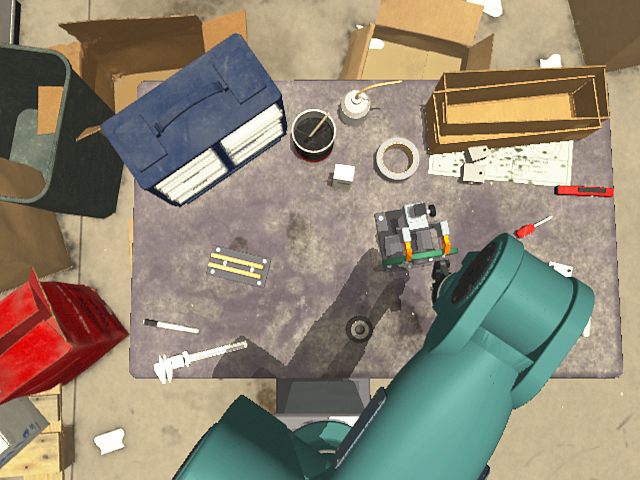

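The wheel is hanging freely in the twin J-hook with both catches shut above the rim, and the job is handed in at about 22 s of the 72 s allowed.

**What I did:** I gripped the rim from above, lifted the wheel out of the cradle and brought it in from the stand's −x side. I pressed it down until both catches snapped shut, with readings of up to about 9 N on the hook. I then did the pull test, lowered the wheel, released it and backed away.

**Last checks:**
- **Pull test:** the hook rose about 4.0 mm in the side picture. The upward pull of about 9.7 N agrees with that, and both catches stayed shut. I held it for about 0.5 s.
- **Hanging:** the hook sags about 1.5 mm under the wheel, which stood still between pictures. The gripper is clear of it and the wrist force is near zero.
- **Tape and carton:** both are where they were at the start.
- **Pulleys:** the automatic before/after picture comparison flagged both dark rings. In the last top picture the ring at (359,330) has not moved; only the arm's shadow falls on it. The arm hides the other one, at (471,341), but the wheel passed well above it and the wrist pictures show it standing normally.

**Not measured directly:** catch positions and the wheel–stand contact force were judged only from the pictures and the wrist force, and the wrist force was read only at the end of each move. On first pulling up, the load was slightly uneven between the two sides (about −1 to −2 N along y), but it caused no problem.

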